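# Hold a wood sample in the corner of the sawing board

## Task

Set the wood sample on the white bed of the sawing board, bark side up, with its clean end snug against the blue stop and its red-sealed end sticking out past the saw slot, ready to be sawn off. Hold it there for the saw with one firm diagonal push, down onto the bed and flush against the fence at once, fingers on the stop side of the slot, and finish while still holding it like that: do not let go. Don't shift the stop, and leave the saw, the tube rack and the bottle alone.

Things in the scene. Friction and masses are not known exactly. Their poses are not given: they have to be found in the camera images.
- board: Sawing board fixed to the bench on suction feet: white bed 180 mm (x) by 280 mm (y), top 30 mm above the bench, aluminium fence along its far side. Origin: on the bench under the bed's middle. x: square to the fence, towards it, away from the robot; y: along the fence, towards the stop; z up. Fence's working face: plane x = +55 mm; the bed before it is free from x = -90 to +55 mm.
- bed: The white bed of the board, an 18 mm thick slab, top 30 mm above the bench, same axes as the board, origin under its middle at its underside (12 mm above the bench). Smooth plastic, friction about 0.6.
- fence: The aluminium fence on the bed, 280 mm long, 20 mm thick, 26 mm high (its top is 56 mm above the bench), with a 4 mm saw slot through it. Origin: middle of its underside, 10 mm behind the working face; same axes as the board.
- slot (a point): The saw slot, a black line across the bed and a gap in the fence: this point is on the fence's working face, at the bed's surface, in the middle of the slot (board frame x 55, y -60, z 30 mm). Axes as the board's; +y from here is the stop side.
- stop: Blue stop block clamped on the fence, black thumb knob on top, 90 to 120 mm from the slot. Origin: corner where its flat stop face, the fence face and the bed meet; axes as the board's. The stop face looks to -y, reaching 42 mm from the fence towards the robot and 34 mm above the bed; 22 mm thick. Knob top 53 mm above the bed. It withstands 60 N; do not shift it.
- block: The wood sample: squared billet 36 mm (x) by 150 mm (y) by 30 mm high (z), about 0.11 kg, dark bark on top, pale sides. Starts bark up on the bench, right of the board. Origin: middle of its underside. Its +y end is the clean pale end, its -y end is sealed red. Friction on the bed about 0.6; a push of 10 to 20 N holds it firmly.
- red_end (a point): Centre of the sample's red-sealed end face (15 mm above its underside).
- clean_end (a point): Centre of the sample's clean end face (15 mm above its underside).
- saw: Small back saw with a brown handle and brass back, 285 mm long, 28 mm high, lying along its y on the bench left of the board. Origin: at its middle on the bench. Leave it alone.
- tube_rack: Orange tube rack with small capped tubes, 105 by 70 mm, 39 mm high, far left of the board. Origin: middle of its underside. Leave it alone.
- bottle: Water bottle with white cap, 64 mm in diameter, 190 mm high, standing to the far right. Origin: middle of its underside. Leave it alone.
There are look-alikes about, which are no part of the job. Several things look just like the block: the one meant starts farthest to the robot's left.

How it is judged:
By the outcome, as a careful person would: the job done as asked, in the order asked, and still so for the second after the job is handed in, while the arm keeps its last pose, push and grip.
It also fails if it takes over 59 s, if anything falls off the work surface, if the arm or the gripper's body presses on something with over 40 N, if the wrist force passes 120 N, or if a joint passes its speed limit or range.

## Robot

A 6-joint arm with a two-finger parallel gripper is mounted at the origin on the work surface. World frame = base frame: x ahead of the robot, y to its left, z up, the work surface at z = 0. Lengths are in m, angles in rad, forces in N, time in s.
With the tool pointing down it reaches from about 0.3 to 0.775 m from the base axis. Payload 14.6 kg.
Tool frame: the origin (TCP) lies between the finger pads, 19 mm behind the fingertips; this is the grasp point; z points along the fingers, y is the line along which they close (so a half turn about z gives the same grasp; the last joint's range is limited). The gripper opens to 94 mm and grips with 3 to 60 N. Pads are 16 mm wide; open, the fingers measure 119 mm over their backs; the gripper's body (75 mm by 177 mm) begins 78 mm behind the grasp point.
Start: joints at [-1.204, 0.3, 1.521, -0, 1.321, -0.067], TCP at [0.231, -0.499, 0.224] pointing down, gripper open.
Joint ranges: [-3.03, 3.03], [-0.79, 2.21], [0.23, 2.52], [-1.04, 4.18], [0, 3.07], [-2.55, 2.55]. Speed limits (rad/s): [2.22, 2.22, 2.57, 3.14, 3.14, 3.14].

## Interface

Orientations are given as [roll, pitch, yaw] about the fixed x, y, z axes, in that order (R = Rz(yaw) Ry(pitch) Rx(roll)).
In Python, from station import ctrl, camera, camera_info, finder gives the robot as it stands.
- The arm moves only by the tool carry_out, never from a script. Its argument "motion" is a list of rows, each a list of 2 entries, a list of its own where there are three numbers: the shift along the tool's x, y, z as a fraction of full scale, then the turn about the tool's z as a fraction of full scale. A call has 1 to 12 rows; each row is the pose to reach, as a shift and turn from the pose commanded when the call began, along the tool's axes at that moment, turning the shorter way round; what a row does not reach only later rows make up. Full scale, the value 1, is 200 mm for a shift and 360 degrees for a turn. A row lasts 1/10 s, in which the tool goes at most 50 mm and 8.59 degrees, less where a joint would pass 70% of its speed; a pose out of reach is approached as far as the arm can. A call with a number of a shift or a turn outside -1 to 1 is refused whole. A call with a gripper value outside its range is refused whole. "hand" is the closure, from -1 (fully open) to 1 (shut), set as the call begins (left out, the last holds). The fingers move at their own pace and stop on an object; "force" is the grip in N (left out, the last holds). Time passes only in rows, so rows that repeat a pose let the fingers close. It gives the time, the measured TCP pose, the force, the opening and the grip force at its end, in the units of the state.
- ctrl.get_obs(): the state, without advancing time (a new reading comes with each control period).
- camera(name): name is "scene" or "top"; returns (picture, depth): 400x640x3 uint8, blue, green, red; 400x640 float32, m along the optical axis (not along the pixel's ray), 0 where there is no reading.
- camera_info(name): a dict with "camera_matrix" (3x3 intrinsics, pixels), "origin" and "attitude" of the camera in the world. Camera axes: x right, y down, z forward; pixel columns grow to the right and rows downward; lengths in m; the calibration is good to about 2 mm. A picture is of the moment at which its call begins. camera_info takes no time and is no camera call.
- ctrl.hand_in(): hands the job in; it is judged then, once.
Trained networks look in the newest picture that a camera, given by its name, has taken for a name from the list of things; names that differ only in an ending like _2 or _b are one class to them, and where a whole thing is asked for, a point or a joint stands for the part that bears it (a point fixed in the world has none). Each returns a list of dicts, best first, with "conf" (0 to 1); they miss things now and then, are a little off and sometimes report something else, mostly with a low value. They report only what shows in the picture. A call takes as long as a camera call. They do not tell look-alikes from the thing itself.
- finder.boxes_of(camera, query): "location" ([column, row] in pixels, amid what is visible of it).
- finder.cut_out(camera, query): "mask" (400x640 bool, what is visible of it) and "location" ([column, row] in pixels, amid what is visible of it).
- finder.pinpoint(camera, query): "location" ([column, row] in pixels: a listed point, or the origin of a listed thing).
The state is a dict: "time_s": time; "qpos": joint angles; "joint_vel": joint speeds; "tau": joint torques, N m; "ee_pos": TCP position; "eef_rot": TCP orientation; "force": force on the tool from outside, world axes, zero at the start; "moment": the same for the moment, N m; "grip_width": finger opening in m; "grip_force": force on a finger pad.
Only numpy, scipy, OpenCV 4.12 (cv2) and the standard library are available. Lean on these libraries where they do the work, as an engineer would, in place of code of your own. Each camera call takes 0.05 s, during which the arm holds its last target. There are 200 camera calls.

## Working session

There is one attempt and no reset: what is moved stays moved. The work goes in short steps, Python scripts to look and compute and a tool call to move; the robot and the scene stay as the last step left them, time stands still between calls to the robot, and variables do not carry over. Pictures are saved under pics/ and viewed, at most 10 in all, crops included, and the job is handed in when it is done.

Besides the shell and the picture viewer there is one more tool, called after "Call:" as name(argument=value, ...) on one line, values as JSON. carry_out: Moves the arm, as the interface text tells. Its arguments: {"type":"object","properties":{"motion":{"type":"array","items":{"type":"array"}},"hand":{"type":"number"},"force":{"type":"number"}},"required":["motion"]}

```bash
mkdir -p pics; python3 - <<'E'
from station import ctrl,camera,camera_info,finder
import cv2
for n in("top","scene"):
    p,d=camera(n); cv2.imwrite(f"pics/{n}0.png",p)
    i=camera_info(n); print(n,i)
    for q in("block","stop","slot","red_end","clean_end","board"):
        print(q,[([round(float(v)) for v in r["location"]],round(r["conf"],2)) for r in finder.pinpoint(n,q)][:6])
print(ctrl.get_obs())
E
```

```text
top {'camera_matrix': array([[520.85300758,   0.        , 322.94901248],
       [  0.        , 520.85300758, 200.32567421],
       [  0.        ,   0.        ,   1.        ]]), 'origin': array([ 0.26680608, -0.04660942,  1.47370254]), 'attitude': array([-2.94445417,  0.00344166, -1.54387087])}
block [([457, 176], 0.82), ([432, 239], 0.71), ([475, 285], 0.56)]
stop [([258, 159], 0.77)]
slot [([294, 154], 0.95)]
red_end [([472, 317], 0.81), ([456, 243], 0.7), ([437, 193], 0.6)]
clean_end [([478, 161], 0.91), ([478, 259], 0.74), ([405, 226], 0.67)]
board [([275, 179], 0.96)]
scene {'camera_matrix': array([[445.03163184,   0.        , 327.01263365],
       [  0.        , 445.03163184, 204.39266632],
       [  0.        ,   0.        ,   1.        ]]), 'origin': array([1.14923335, 0.79104028, 0.91567314]), 'attitude': array([-2.27599742, -0.00332703,  2.49625373])}
block [([306, 134], 0.86), ([232, 168], 0.76), ([288, 161], 0.58)]
stop [([324, 265], 0.66)]
slot [([303, 241], 0.67), ([330, 248], 0.2)]
red_end [([318, 125], 0.9), ([282, 149], 0.85), ([256, 169], 0.73)]
clean_end [([294, 171], 0.73), ([287, 138], 0.69), ([331, 248], 0.69), ([216, 165], 0.63), ([370, 331], 0.18)]
board [([330, 256], 0.83), ([310, 259], 0.18)]
{'time_s': 0.7, 'qpos': array([-1.20357565e+00,  2.99862611e-01,  1.52099748e+00,  4.99118482e-05,
        1.32069313e+00, -6.65939013e-02]), 'joint_vel': array([-0.00140968,  0.00135127, -0.00077245, -0.00021444,  0.00114647,
       -0.00044148]), 'tau': array([ 1.50927967e-04, -5.31571555e+01, -3.52878714e+01,  7.08928588e-02,
        2.13032024e-02, -7.02925445e-05]), 'ee_pos': array([ 0.23119352, -0.4990418 ,  0.22426716]), 'eef_rot': array([ 3.14155010e+00, -4.56285883e-05,  4.33802231e-01]), 'force': array([-0.71357542,  0.1426751 ,  0.29485035]), 'moment': array([-0.00431801,  0.00980292,  0.04953544]), 'grip_force': 0.0, 'grip_width': 0.09411333188239765}
```

View pics/top0.png

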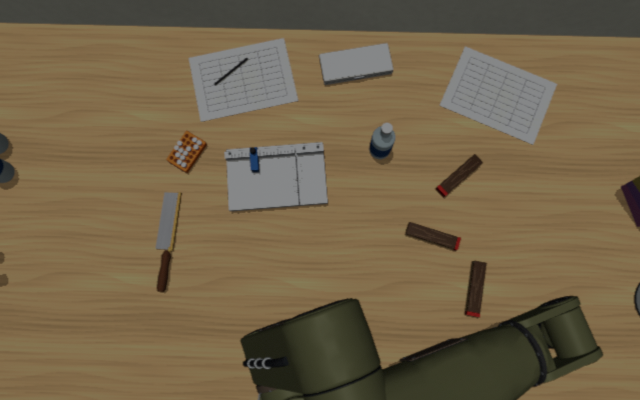

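View pics/scene0.png

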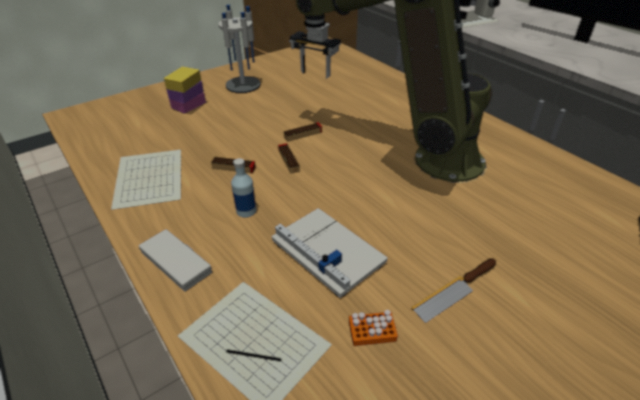

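```bash
cat > h.py <<'E'
import numpy as np
from scipy.spatial.transform import Rotation as R
from station import ctrl,camera,camera_info,finder
def at_z(n,px,z):
    i=camera_info(n); r=R.from_euler('xyz',i['attitude']).as_matrix()@np.linalg.solve(i['camera_matrix'],[px[0],px[1],1.])
    o=np.array(i['origin']); return o+r*(z-o[2])/r[2]
def cloud(n,mask,d):
    i=camera_info(n); v,u=np.nonzero(mask&(d>0)); z=d[v,u]
    p=np.linalg.solve(i['camera_matrix'],np.vstack([u,v,np.ones(len(u))]))*z
    return (R.from_euler('xyz',i['attitude']).as_matrix()@p).T+i['origin']
E
python3 - <<'E'
from h import *
import cv2
np.set_printoptions(precision=4,suppress=True)
for n in("top","scene"):
    p,d=camera(n)
    for q,z in(("stop",.03),("slot",.03),("board",0),("red_end",.015),("clean_end",.015),("block",0)):
        for r in finder.pinpoint(n,q)[:4]: print(n,q,round(r["conf"],2),at_z(n,r["location"],z))
    for q in("block","bed","fence","stop"):
        for r in finder.cut_out(n,q)[:4]:
            c=cloud(n,r["mask"],d); z=c[:,2]; top=np.percentile(z,95)
            t=c[abs(z-(0.030 if q=="block" else top))<.005][:,:2].astype(np.float32)
            if len(t)<5: continue
            print(n,q,round(r["conf"],2),np.round(r["location"]),len(c),"ztop",round(top,4),"rect",cv2.minAreaRect(t))
E
```

```text
top stop 0.73 [0.6771 0.1534 0.03  ]
top slot 0.79 [0.6801 0.0496 0.03  ]
top board 0.62 [0.6263 0.1038 0.    ]
top board 0.36 [ 0.71   -0.1841  0.    ]
top red_end 0.93 [ 0.5921 -0.3544  0.015 ]
top red_end 0.63 [ 0.4479 -0.4133  0.015 ]
top red_end 0.56 [ 0.2514 -0.4466  0.015 ]
top clean_end 0.95 [ 0.4903 -0.2684  0.015 ]
top clean_end 0.82 [ 0.3941 -0.4627  0.015 ]
top clean_end 0.56 [ 0.6916 -0.4717  0.015 ]
top block 0.97 [ 0.4613 -0.3458  0.    ]
top block 0.75 [ 0.6389 -0.425   0.    ]
top block 0.69 [ 0.3244 -0.4615  0.    ]
top block 0.71 [458. 177.] 659 ztop 0.0357 rect ((0.6401956677436829, -0.4200384318828583), (0.03548714891076088, 0.1495303362607956), 42.33473587036133)
top block 0.66 [433. 236.] 785 ztop 0.0355 rect ((0.46273520588874817, -0.34189894795417786), (0.1503056138753891, 0.037304170429706573), 73.77769470214844)
top block 0.57 [474. 288.] 885 ztop 0.0352 rect ((0.3210384249687195, -0.4579669237136841), (0.03772218897938728, 0.14964760839939117), 80.39739227294922)
top bed 0.67 [278. 183.] 5049 ztop 0.0357 rect ((0.6220128536224365, 0.10352693498134613), (0.
[... 1376 characters left out ...]
969277381897), (0.0415048822760582, 0.14840684831142426), 41.84713363647461)
scene bed 0.87 [336. 247.] 3892 ztop 0.0319 rect ((0.6257519125938416, 0.10664930939674377), (0.18130852282047272, 0.28091979026794434), 6.1294331550598145)
scene bed 0.4 [332. 259.] 319 ztop 0.0811 rect ((0.6854861974716187, 0.17034634947776794), (0.017789853736758232, 0.014896606095135212), 78.38168334960938)
scene fence 0.61 [311. 258.] 942 ztop 0.057 rect ((0.6904555559158325, 0.1126229539513588), (0.022417131811380386, 0.2804403007030487), 6.112051010131836)
scene stop 0.69 [330. 260.] 352 ztop 0.081 rect ((0.6834107041358948, 0.1696871817111969), (0.018917201086878777, 0.016765711829066277), 26.96276092529297)
```

Candidates in the top view are (432,238) with y≈-0.34, (459,176) with y≈-0.42 and (475,289) with y≈-0.46. The first is farthest left (+y). There is also a red sliver under the arm near (430,350), so I'm enlarging both.

```bash
python3 - <<'E'
from h import *
import cv2
t=cv2.imread("pics/top0.png")[130:390,370:610]; s=cv2.imread("pics/scene0.png")[30:260,200:480]
a=cv2.resize(t,(400,433),interpolation=3); b=cv2.resize(s,(400,329),interpolation=3); b=cv2.copyMakeBorder(b,0,104,0,0,0)
cv2.imwrite("pics/crop1.png",np.hstack([a,b]))
print(at_z("top",(430,350),0.015))
i=camera_info("scene");M=R.from_euler('xyz',i['attitude']).as_matrix()
for P in (at_z("top",(430,350),0.015),at_z("top",(432,238),.03)):
    c=M.T@(P-i['origin']); c=i['camera_matrix']@c; print(P,c[:2]/c[2])
p,d=camera("top"); 
for px in((430,350),(420,352),(445,346)): 
    m=np.zeros((400,640),bool);m[px[1],px[0]]=1;print(cloud("top",m,d),p[px[1],px[0]])
E
```

```text
[ 0.15368602 -0.33367872  0.015     ]
[ 0.15368602 -0.33367872  0.015     ] [356.91580636 130.98740334]
[ 0.45596022 -0.34028685  0.03      ] [290.51246257 153.10891041]
[[ 0.19731968 -0.22294782  0.57766358]] [12 13 19]
[[ 0.1923189  -0.20930751  0.56109674]] [15 16 19]
[[ 0.20527756 -0.24509808  0.59018048]] [26 30 36]
```

View pics/crop1.png

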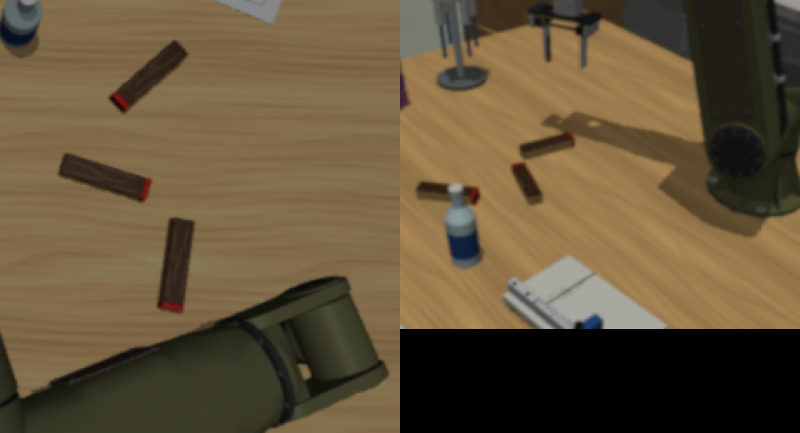

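The enlarged crop shows three red-ended billets. The sliver at (430,350) is the arm itself (0.58 m high), and the bench beneath it is bare at (357,131) in the scene view. So the block meant is (432,238), with its centre at (0.464,-0.341), its red end towards -y and a block yaw of -16.2°. The board yaw is about +6.0°.

```bash
cat >> h.py <<'E'
def go(x,y,z,yaw_deg=None):
    o=ctrl.get_obs(); T=R.from_euler('xyz',o['eef_rot'])
    s=T.inv().apply(np.array([x,y,z])-o['ee_pos'])/.2
    yaw=np.degrees(o['eef_rot'][2]); t=0 if yaw_deg is None else -(yaw_deg-yaw)/360
    print("shift",s.round(4),"turn",round(t,4),"at",o['ee_pos'].round(4),round(yaw,2),"t",round(o['time_s'],2))
E
python3 -c "
from h import *
go(.464,-.3415,.12,73.8)"
```

```text
shift [ 1.3874 -0.2254  0.5214] turn -0.136 at [ 0.2312 -0.499   0.2243] 24.86 t 1.85
```

Call:
carry_out(motion=[[[0.9, -0.15, 0.2], -0.136], [[0.9, -0.15, 0.2], -0.136], [[0.9, -0.15, 0.2], -0.136], [[0.9, -0.15, 0.2], -0.136], [[0.9, -0.15, 0.2], -0.136], [[0.9, -0.15, 0.2], -0.136], [[0.9, -0.15, 0.2], -0.136]], hand=-1)

```text
time_s: 2.55
ee_pos: [0.3821, -0.396, 0.1842]
eef_rot: [-3.141, -0.0, 1.291]
force: [0.7, -1.1, -0.2]
grip_width: 0.0937
grip_force: 0.0
```

```bash
python3 -c "
from h import *
go(.464,-.3415,.10,73.8)"
```

```text
shift [0.375  0.3182 0.4209] turn 0.0004 at [ 0.3821 -0.396   0.1842] 73.94 t 2.55
```

Call:
carry_out(motion=[[[0.375, 0.318, 0.4], 0], [[0.375, 0.318, 0.4], 0], [[0.375, 0.318, 0.4], 0], [[0.375, 0.318, 0.4], 0], [[0.375, 0.318, 0.6], 0], [[0.375, 0.318, 0.7], 0], [[0.375, 0.318, 0.8], 0], [[0.375, 0.318, 0.8], 0], [[0.375, 0.318, 0.8], 0]])

```text
time_s: 3.45
ee_pos: [0.4638, -0.3427, 0.0254]
eef_rot: [3.141, 0.0, 1.286]
force: [0.4, -0.5, 0.3]
grip_width: 0.0941
grip_force: 0.0
```

Call:
carry_out(motion=[[[0, 0, 0], 0], [[0, 0, 0], 0], [[0, 0, 0], 0], [[0, 0, 0], 0], [[0, 0, 0], 0], [[0, 0, 0], 0], [[0, 0, 0], 0], [[0, 0, 0], 0]], hand=1, force=20)

```text
time_s: 4.25
ee_pos: [0.4639, -0.3419, 0.0242]
eef_rot: [-3.142, 0.0, 1.288]
force: [-0.2, -0.3, -0.2]
grip_width: 0.036
grip_force: 20.0
```

Call:
carry_out(motion=[[[0, 0, -0.2], 0], [[0, 0, -0.4], 0], [[0, 0, -0.55], 0], [[0.2, -0.06, -0.55], 0], [[0.45, -0.13, -0.55], 0], [[0.7, -0.2, -0.55], 0], [[0.96, -0.28, -0.55], 0], [[0.96, -0.28, -0.55], 0], [[0.96, -0.28, -0.55], 0]])

```text
time_s: 5.15
ee_pos: [0.4637, -0.1408, 0.1344]
eef_rot: [3.141, 0.0, 1.291]
force: [0.7, -0.1, -1.7]
grip_width: 0.036
grip_force: 20.0
```

```bash
python3 -c "
from h import *
go(.50,.0576,.13,96)"
```

```text
shift [ 1.0034 -0.0998  0.0221] turn -0.0612 at [ 0.4637 -0.1408  0.1344] 73.95 t 5.15
```

Call:
carry_out(motion=[[[0.25, -0.03, 0], -0.02], [[0.5, -0.05, 0], -0.04], [[0.75, -0.08, 0], -0.061], [[1, -0.1, 0], -0.061], [[1, -0.1, 0], -0.061], [[1, -0.1, 0], -0.061], [[1, -0.1, 0], -0.061]])

```text
time_s: 5.85
ee_pos: [0.5003, 0.0542, 0.134]
eef_rot: [-3.141, 0.0, 1.67]
force: [-0.8, -0.2, -0.5]
grip_width: 0.0359
grip_force: 20.0
```

```bash
python3 - <<'E'
from h import *
import cv2
np.set_printoptions(precision=4,suppress=True)
o=np.array([.624,.105]);a=np.radians(6.);B=np.array([[np.cos(a),np.sin(a)],[-np.sin(a),np.cos(a)]])
for n in("top","scene"):
    p,d=camera(n); cv2.imwrite(f"pics/{n}1.png",p)
    for q,z in(("stop",.03),("slot",.03),("board",0)):
        for r in finder.pinpoint(n,q)[:1]: P=at_z(n,r["location"],z);print(n,q,round(r["conf"],2),P,B@(P[:2]-o))
    # stop cloud in board frame
    for r in finder.cut_out(n,"stop")[:1]:
        c=cloud(n,r["mask"],d);b=(c[:,:2]-o)@B.T;k=(c[:,2]>.045)
        print("stop extents b",np.percentile(b[k],[2,50,98],axis=0),"top",np.median(b[c[:,2]>.075],0))
    for r in finder.cut_out(n,"fence")[:1]:
        c=cloud(n,r["mask"],d); t=c[abs(c[:,2]-.057)<.005][:,:2].astype(np.float32); print(cv2.minAreaRect(t))
go(.641,.0576,.13,96)
E
```

```text
top stop 0.8 [0.6717 0.1528 0.03  ] [0.0525 0.0426]
top slot 0.73 [0.6848 0.0515 0.03  ] [ 0.0549 -0.0596]
top board 0.81 [0.6296 0.1042 0.    ] [ 0.0055 -0.0014]
((0.6858848333358765, 0.1106090396642685), (0.02609221450984478, 0.2795258164405823), 6.211137294769287)
scene stop 0.83 [0.6738 0.1547 0.03  ] [0.0547 0.0442]
scene slot 0.77 [0.682  0.0514 0.03  ] [ 0.0521 -0.0594]
stop extents b [[0.0149 0.0482]
 [0.0507 0.0634]
 [0.0809 0.0696]] top [0.0682 0.0593]
((0.6898226141929626, 0.1121300756931305), (0.023049358278512955, 0.2830572724342346), 6.107180118560791)
shift [-0.0617  0.7017  0.0213] turn -0.0006 at [0.5001 0.0558 0.1343] 95.78 t 6.45
```

View pics/scene1.png

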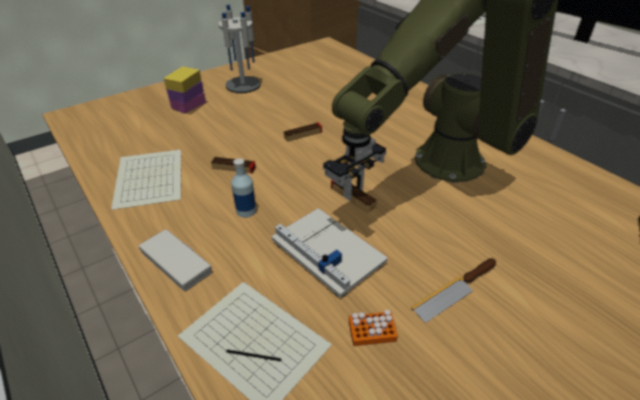

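The picture shows the right block in the gripper at (352,192), about to go over the board. The stop face is at board y≈45 mm. Next I move over the bed and lower.

Call:
carry_out(motion=[[[-0.02, 0.25, 0], 0], [[-0.04, 0.5, 0], 0], [[-0.06, 0.7, 0], 0], [[-0.06, 0.7, 0], 0], [[-0.06, 0.7, 0], 0], [[-0.06, 0.7, 0.15], 0], [[-0.06, 0.7, 0.3], 0], [[-0.06, 0.7, 0.37], 0], [[-0.06, 0.7, 0.38], 0], [[-0.06, 0.7, 0.39], 0], [[-0.06, 0.7, 0.39], 0]])

```text
time_s: 7.55
ee_pos: [0.6411, 0.058, 0.0577]
eef_rot: [3.14, 0.0, 1.672]
force: [0.1, 0.4, -1.1]
grip_width: 0.0358
grip_force: 20.0
```

```bash
python3 - <<'E'
from h import *
import cv2
p,d=camera("scene"); q,_=camera("top")
cv2.imwrite("pics/c2.png",np.hstack([cv2.resize(p[180:310,250:410],(400,325),interpolation=3),cv2.resize(q[120:225,200:330],(400,325),interpolation=3)]))
go(.641,.0576,.0545,96.1); print(ctrl.get_obs()['force'])
E
```

```text
shift [-0.0017 -0.0008  0.0152] turn -0.0009 at [0.6411 0.0579 0.0575] 95.77 t 7.65
[ 0.28788043  0.20697643 -1.51367799]
```

View pics/c2.png

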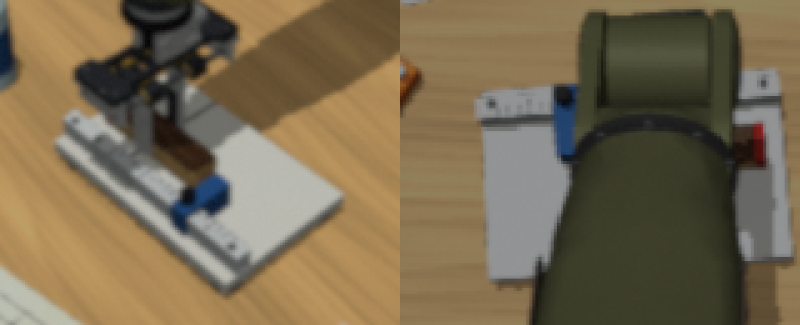

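The crop shows the block over the bed with the stop ahead of its clean end, the inner finger clear of the fence and the red end past the slot. Now I lower to contact.

Call:
carry_out(motion=[[[0, 0, 0.005], -0.001], [[0, 0, 0.01], -0.001], [[0, 0, 0.015], -0.001], [[0, 0, 0.017], -0.001], [[0, 0, 0.017], -0.001]])

```text
time_s: 8.15
ee_pos: [0.6408, 0.0579, 0.0542]
eef_rot: [3.141, 0.0, 1.678]
force: [-5.9, -0.9, 11.7]
grip_width: 0.0358
grip_force: 20.0
```

Call:
carry_out(motion=[[[0.02, 0, 0], 0], [[0.04, 0, 0], 0], [[0.06, 0, 0], 0], [[0.06, 0, 0], 0], [[0.06, 0, 0], 0]])

```text
time_s: 8.65
ee_pos: [0.6402, 0.0699, 0.0543]
eef_rot: [3.139, 0.0, 1.678]
force: [-0.2, -0.5, 7.9]
grip_width: 0.0362
grip_force: 20.0
```

Call:
carry_out(motion=[[[0.01, 0, -0.001], 0], [[0.015, 0, -0.001], 0], [[0.02, 0, -0.001], 0], [[0.025, 0, -0.001], 0], [[0.025, 0, -0.001], 0]])

```text
time_s: 9.15
ee_pos: [0.6396, 0.0744, 0.0542]
eef_rot: [3.139, 0.001, 1.678]
force: [1.0, -3.3, 6.3]
grip_width: 0.036
grip_force: 20.0
```

Call:
carry_out(motion=[[[0.004, 0, 0], 0], [[0.008, 0, 0], 0], [[0.008, 0, 0], 0]])

```text
time_s: 9.45
ee_pos: [0.6395, 0.076, 0.0542]
eef_rot: [3.139, 0.001, 1.678]
force: [0.1, -2.7, 6.0]
grip_width: 0.0359
grip_force: 20.0
```

Call:
carry_out(motion=[[[0.004, 0, 0], 0], [[0.008, 0, 0], 0], [[0.008, 0, 0], 0]])

```text
time_s: 9.75
ee_pos: [0.6394, 0.0771, 0.0543]
eef_rot: [3.139, 0.001, 1.678]
force: [0.7, -5.2, 7.1]
grip_width: 0.0358
grip_force: 20.0
```

Call:
carry_out(motion=[[[0.003, 0, 0], 0], [[0.006, 0, 0], 0], [[0.006, 0, 0], 0]])

```text
time_s: 10.05
ee_pos: [0.6393, 0.0772, 0.0542]
eef_rot: [3.14, 0.003, 1.677]
force: [0.6, -13.8, 6.6]
grip_width: 0.0358
grip_force: 20.0
```

Call:
carry_out(motion=[[[-0.004, 0, 0], 0], [[-0.004, 0, 0], 0]])

```text
time_s: 10.25
ee_pos: [0.6393, 0.0772, 0.0542]
eef_rot: [3.139, 0.002, 1.677]
force: [0.9, -8.1, 6.8]
grip_width: 0.0357
grip_force: 20.0
```

Call:
carry_out(motion=[[[0, 0, 0], 0], [[0, 0, 0], 0], [[0, 0, 0], 0], [[0, 0, 0], 0], [[0, 0, -0.1], 0], [[0, 0, -0.2], 0], [[0, 0, -0.25], 0], [[0, 0, -0.25], 0], [[0, 0, -0.25], 0]], hand=-0.06)

```text
time_s: 11.15
ee_pos: [0.6382, 0.0784, 0.1023]
eef_rot: [-3.141, -0.0, 1.678]
force: [-0.7, 0.1, 0.0]
grip_width: 0.0503
grip_force: 0.0
```

Call:
carry_out(motion=[[[0, -0.1, 0], 0], [[0, -0.21, 0], 0], [[0, -0.21, 0], 0], [[0, -0.21, 0], 0], [[0, -0.21, 0], 0], [[0, -0.21, 0], 0]], hand=1)

```text
time_s: 11.75
ee_pos: [0.5971, 0.0739, 0.1027]
eef_rot: [-3.141, -0.0, 1.678]
force: [0.3, 0.3, 0.2]
grip_width: 0.005
grip_force: 0.0
```

```bash
python3 - <<'E'
from h import *
import cv2
p,d=camera("scene"); q,_=camera("top")
cv2.imwrite("pics/c3.png",np.hstack([cv2.resize(p[180:310,250:410],(400,325),interpolation=3),cv2.resize(q[120:225,200:330],(400,325),interpolation=3)]))
go(.6393-.0402*.994,.0772-.0402*.105,.055,96.1); print(ctrl.get_obs()['grip_width'])
E
```

```text
shift [-0.0061  0.0115  0.2388] turn 0.0001 at [0.5969 0.074  0.1028] 96.13 t 11.85
0.0007418694526184021
```

View pics/c3.png

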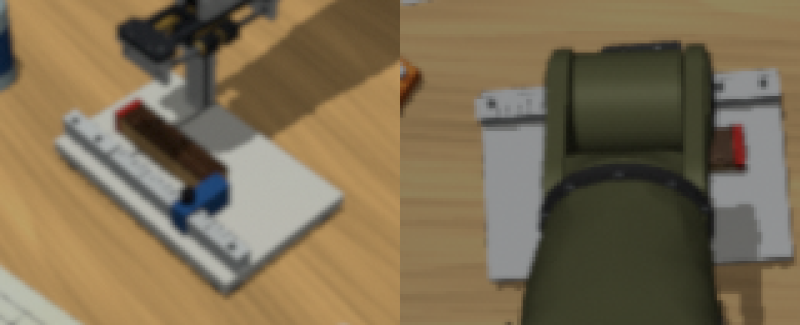

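The crop shows the block lying bark up against the stop with a gap to the fence, and the closed fingers behind it. Next I lower and push it to the fence.

Call:
carry_out(motion=[[[0, 0, 0.1], 0], [[0, 0, 0.2], 0], [[0, 0, 0.24], 0], [[0, 0, 0.24], 0], [[0, 0, 0.24], 0]])

```text
time_s: 12.35
ee_pos: [0.5971, 0.0739, 0.0558]
eef_rot: [3.141, 0.0, 1.678]
force: [-0.4, 0.0, -0.4]
grip_width: 0.0008
grip_force: 0.0
```

Call:
carry_out(motion=[[[0, 0.03, 0], 0], [[0, 0.05, 0], 0], [[0, 0.07, 0], 0], [[0, 0.09, 0], 0], [[0, 0.11, 0], 0], [[0, 0.13, 0], 0], [[0, 0.145, 0], 0], [[0, 0.155, 0], 0], [[0, 0.155, 0], 0]])

```text
time_s: 13.25
ee_pos: [0.6277, 0.0772, 0.055]
eef_rot: [3.141, 0.0, 1.678]
force: [-0.2, -0.6, 0.2]
grip_width: 0.0005
grip_force: 0.0
```

Call:
carry_out(motion=[[[0, 0.008, 0], 0], [[0, 0.016, 0], 0], [[0, 0.022, 0], 0], [[0, 0.022, 0], 0]])

```text
time_s: 13.65
ee_pos: [0.632, 0.0777, 0.055]
eef_rot: [3.142, -0.0, 1.678]
force: [-0.6, 0.3, -0.7]
grip_width: 0.0004
grip_force: 0.0
```

Call:
carry_out(motion=[[[0, 0.005, 0], 0], [[0, 0.01, 0], 0], [[0, 0.01, 0], 0]])

```text
time_s: 13.95
ee_pos: [0.634, 0.0779, 0.0551]
eef_rot: [3.141, 0.0, 1.678]
force: [-0.6, 0.8, 0.3]
grip_width: 0.0003
grip_force: 0.0
```

Call:
carry_out(motion=[[[0, 0.005, 0], 0], [[0, 0.01, 0], 0], [[0, 0.015, 0], 0], [[0, 0.015, 0], 0]])

```text
time_s: 14.35
ee_pos: [0.6344, 0.078, 0.0551]
eef_rot: [-3.134, 0.0, 1.678]
force: [-25.0, -3.5, 14.3]
grip_width: 0.0003
grip_force: 12.6
```

Call:
carry_out(motion=[[[0, 0.005, 0], 0], [[0, 0.01, 0], 0], [[0, 0.01, 0], 0]])

```text
time_s: 14.65
ee_pos: [0.6344, 0.078, 0.0551]
eef_rot: [-3.129, 0.0, 1.678]
force: [-42.6, -5.3, 26.7]
grip_width: 0.0
grip_force: 21.7
```

Contact with the fence. Back off, lift, then nudge the red end to make sure the block is snug against the stop.

Call:
carry_out(motion=[[[0, -0.025, 0], 0], [[0, -0.06, 0], 0], [[0, -0.06, -0.15], 0], [[0, -0.06, -0.3], 0], [[-0.2, 0.0, -0.3], 0], [[-0.4, 0.1, -0.3], 0], [[-0.5, 0.11, -0.3], 0], [[-0.5, 0.11, -0.3], 0], [[-0.5, 0.11, -0.3], 0]])

```text
time_s: 15.55
ee_pos: [0.671, -0.0183, 0.1147]
eef_rot: [-3.141, -0.0, 1.677]
force: [-0.7, 0.7, 0.2]
grip_width: 0.0004
grip_force: 0.0
```

```bash
python3 - <<'E'
from h import *
import cv2
p,d=camera("scene"); q,_=camera("top")
cv2.imwrite("pics/c4.png",np.hstack([cv2.resize(p[180:310,250:410],(400,325),interpolation=3),cv2.resize(q[120:225,200:330],(400,325),interpolation=3)]))
a=np.radians(6.1);B=np.array([[np.cos(a),np.sin(a)],[-np.sin(a),np.cos(a)]]);o=np.array([.624,.105])
e=ctrl.get_obs()['ee_pos'];print(B@(e[:2]-o),e)
for n in("top","scene"):
  for q,z in(("red_end",.045),):
    for r in finder.pinpoint(n,q)[:4]:
      P=at_z(n,r["location"],z);print(n,q,round(r["conf"],2),B@(P[:2]-o))
E
```

```text
[ 0.03378078 -0.12667297] [ 0.67105029 -0.01736606  0.11503446]
top red_end 0.9 [-0.44097978 -0.50088082]
top red_end 0.4 [ 0.04578092 -0.06190161]
scene red_end 0.64 [-0.06585446 -0.41891861]
```

View pics/c4.png

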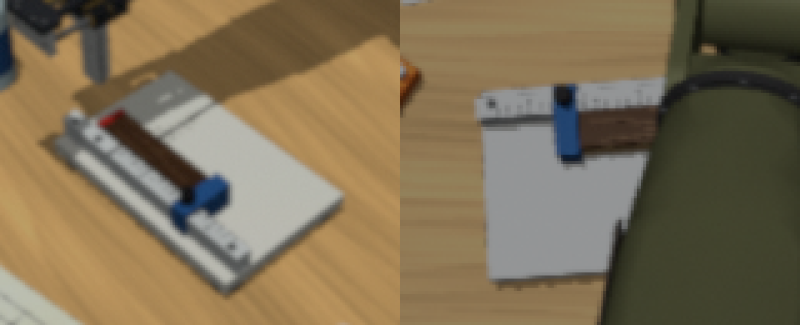

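The crop shows the block flush against the fence and touching the stop, with the red end past the slot. A gentle confirming nudge from the red end follows.

Call:
carry_out(motion=[[[0, 0, 0.15], 0], [[0, 0, 0.25], 0], [[0, 0, 0.29], 0], [[0, 0, 0.29], 0], [[0.02, 0, 0.29], 0], [[0.04, 0, 0.29], 0], [[0.045, 0, 0.29], 0], [[0.045, 0, 0.29], 0]])

```text
time_s: 16.55
ee_pos: [0.6706, -0.0093, 0.0576]
eef_rot: [3.141, 0.0, 1.678]
force: [1.5, -0.4, -0.8]
grip_width: 0.0005
grip_force: 0.0
```

Call:
carry_out(motion=[[[0.005, 0, 0], 0], [[0.01, 0, 0], 0], [[0.01, 0, 0], 0]])

```text
time_s: 16.85
ee_pos: [0.6702, -0.0076, 0.0571]
eef_rot: [-3.142, -0.0, 1.678]
force: [-0.6, 0.5, 0.0]
grip_width: 0.0003
grip_force: 0.0
```

Call:
carry_out(motion=[[[0.005, 0, 0], 0], [[0.01, 0, 0], 0], [[0.01, 0, 0], 0]])

```text
time_s: 17.15
ee_pos: [0.67, -0.0062, 0.0571]
eef_rot: [-3.142, 0.001, 1.678]
force: [0.1, -3.8, 1.1]
grip_width: 0.0005
grip_force: 2.0
```

Call:
carry_out(motion=[[[0.003, 0, 0], 0], [[0.006, 0, 0], 0], [[0.006, 0, 0], 0]])

```text
time_s: 17.45
ee_pos: [0.67, -0.0061, 0.0572]
eef_rot: [3.141, 0.002, 1.677]
force: [1.8, -12.0, 0.5]
grip_width: -0.0001
grip_force: 5.4
```

Snug against the stop: 12 N with no further movement. Next I lift and go above the block on the stop side of the slot.

Call:
carry_out(motion=[[[-0.03, 0, 0], 0], [[-0.04, 0, -0.1], 0], [[-0.04, 0, -0.22], 0], [[-0.04, 0, -0.22], 0], [[0.2, 0, -0.22], 0], [[0.4, 0, -0.22], 0], [[0.475, 0, -0.22], 0], [[0.475, 0, -0.22], 0], [[0.475, 0, -0.22], 0]])

```text
time_s: 18.35
ee_pos: [0.6598, 0.0891, 0.1006]
eef_rot: [-3.141, 0.0, 1.678]
force: [0.6, -0.3, -0.4]
grip_width: 0.0002
grip_force: 0.0
```

Call:
carry_out(motion=[[[0, 0, 0.04], 0], [[0, 0, 0.08], 0], [[0, 0, 0.09], 0], [[0, 0, 0.095], 0], [[0, 0, 0.1], 0], [[0, 0, 0.1], 0]])

```text
time_s: 18.95
ee_pos: [0.6598, 0.0899, 0.0811]
eef_rot: [3.141, -0.0, 1.678]
force: [0.0, 0.9, 0.5]
grip_width: 0.0005
grip_force: 0.0
```

Call:
carry_out(motion=[[[0, 0, 0.006], 0], [[0, 0, 0.012], 0], [[0, 0, 0.015], 0], [[0, 0, 0.015], 0]])

```text
time_s: 19.35
ee_pos: [0.6599, 0.09, 0.0791]
eef_rot: [3.141, 0.0, 1.678]
force: [-4.0, 0.2, 8.1]
grip_width: 0.0007
grip_force: 4.2
```

Call:
carry_out(motion=[[[0, 0.002, 0.003], 0], [[0, 0.004, 0.005], 0], [[0, 0.004, 0.005], 0]])

```text
time_s: 19.65
ee_pos: [0.66, 0.09, 0.079]
eef_rot: [-3.14, 0.0, 1.678]
force: [-14.7, -1.0, 19.7]
grip_width: 0.0006
grip_force: 9.9
```

Call:
carry_out(motion=[[[0, 0, 0], 0], [[0, 0, 0], 0], [[0, 0, 0], 0], [[0, 0, 0], 0], [[0, 0, 0], 0]])

```text
time_s: 20.15
ee_pos: [0.66, 0.09, 0.079]
eef_rot: [-3.141, 0.0, 1.678]
force: [-14.5, -1.9, 19.8]
grip_width: 0.0006
grip_force: 9.8
```

```bash
python3 - <<'E'
from h import *
import cv2
p,d=camera("scene"); q,_=camera("top")
cv2.imwrite("pics/c5.png",np.hstack([cv2.resize(p[180:310,250:410],(400,325),interpolation=3),cv2.resize(q[120:225,200:330],(400,325),interpolation=3)]))
o=ctrl.get_obs();print(o['force'],o['ee_pos'],o['time_s'])
E
```

```text
[-15.11258461  -2.60734497  19.63825143] [0.66001026 0.09000147 0.07898953] 20.25
```

View pics/c5.png

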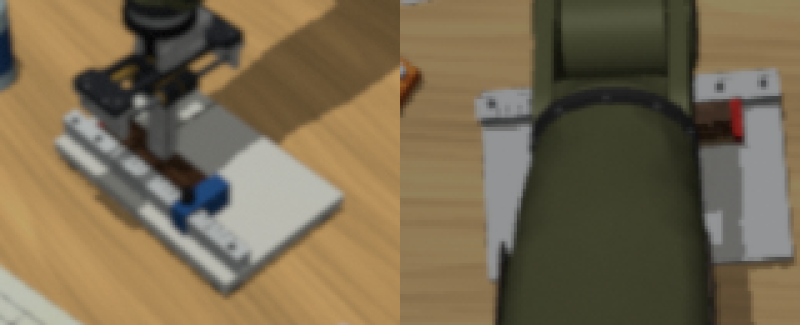

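The picture shows the block flush with the fence and snug at the stop. The fingers press on top on the stop side, and the red end sticks out past the slot. The push holds steady at about 20 N down and 15 N towards the fence.

```bash
python3 -c "
from station import ctrl
print(ctrl.hand_in())"
```

```text
the job is handed in; nothing more can be done
None
```

The job is handed in: the sample lies bark up on the bed, snug to the stop and flush to the fence with its red end past the slot, still held by a steady diagonal push of about 20 N down and 15 N towards the fence.

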